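# Hold a heating-block insert square in a corner jig

## Robot

A 7-joint arm with a two-finger parallel gripper is mounted at the origin on a cart in front of the work surface, level with it; the furniture and walls round the work are solid. World frame = base frame: x ahead of the robot, y to its left, z up, the work surface at z = 0. Lengths are in m, angles in degrees, forces in N, time in s.
With the tool pointing down it reaches from about 0.425 to 0.875 m from the base axis. Payload 4.7 kg.
Tool frame: the origin (TCP) lies between the finger pads; the fingertips stand 8 mm ahead of it and the grasp point (between the pads) lies 11 mm behind it (env.tip_extent is the distance from the TCP to the fingertips, in m); z points along the fingers, y is the line along which they close (so a half turn about z gives the same grasp; the last joint's range is limited). The gripper opens to 87 mm and grips with 3 to 60 N. Pads are 19 mm wide; open, the fingers measure 117 mm over their backs; the gripper's body (75 mm by 190 mm) begins 51 mm behind the grasp point.
Start: joints at [72.256, 18.392, -4.016, 83.108, 1.295, 78.541, -3.26], TCP at [0.207, -0.616, 0.231] pointing down, gripper open.
Joint ranges: [-163.93, 163.93], [-17.29, 119.83], [-79.2, 71.16], [3.27, 140.29], [-89.18, 269.18], [5.43, 117.66], [-154.24, 154.24]. Speed limits (degrees/s): [147.25, 147.25, 180, 180, 180, 180, 180].

## Interface

Orientations are given as [roll, pitch, yaw] about the fixed x, y, z axes, in that order (R = Rz(yaw) Ry(pitch) Rx(roll)).
In Python, from cell import sensors, vision, workorder, env gives the robot as it stands.
- The arm moves only by the tool drive_tool, never from a script. Its argument "moves" is a list of rows, each an object of numbers: "x", "y", "z": the shift along the tool's x, y, z in mm; "rx", "ry", "rz": the turn, a rotation vector about the tool's x, y, z in rad; "fingers": the closure, from -1 (fully open) to 1 (shut). In form: [{"x": .., "y": .., "z": .., "rx": .., "ry": .., "rz": .., "fingers": ..}, ...]. A call has 1 to 20 rows; each row is the pose to reach, as a shift and turn from the pose commanded when the call began, along the tool's axes at that moment; what a row does not reach only later rows make up. A row lasts 1/8 s, in which the tool goes at most 62.5 mm and 10.7 degrees, less where a joint would pass 70% of its speed; a pose out of reach is approached as far as the arm can. A call with a gripper value outside its range is refused whole. The fingers move at their own pace and stop on an object; "force" is the grip in N (left out, the last holds). Time passes only in rows, so rows that repeat a pose let the fingers close. It gives the time, the measured TCP pose, the force, the opening and the grip force at its end, in the units of the state.
- sensors.get_obs(): the state, without advancing time (a new reading comes with each control period).
- vision.read_camera(name): name is "side" or "top" or "wrist"; returns a dict with "image" (480x640x3 uint8, red, green, blue), "fx", "fy", "cx", "cy" (pixels), "k1" (the pictures are not rectified: a ray, as slopes to the right and down, at radius r is drawn at 1 + k1 r^2 times it, then the intrinsics apply), "R" (3x3) and "t" (3): a world point X has camera coordinates R X + t. Camera axes: x right, y down, z forward; pixel columns grow to the right and rows downward; lengths in m; the calibration is good to about 2 mm. A picture is of the moment at which its call begins. There is no depth.
- workorder.sign_off(): hands the job in; it is judged then, once.
The state is a dict: "time_s": time; "qpos": joint angles; "joint_velocities": joint speeds; "effort": joint torques, N m; "tool_pos": TCP position; "tool_rot": TCP orientation; "force": force on the tool from outside, world axes, zero at the start; "wrist_torque": the same for the moment, N m; "grip_width": finger opening in m; "grasp_force": force on a finger pad.
Only numpy, scipy, OpenCV 4.12 (cv2) and the standard library are available. Lean on these libraries where they do the work, as an engineer would, in place of code of your own. Each camera call takes 0.05 s, during which the arm holds its last target. There are 200 camera calls.

## Task

First fold the jig's hinged flip stop fully down over the bed, then load the aluminium block from the worktop onto the white bed and seat it: flat on the bed, back face flush along the fence, its end against the flip stop, sloping edge facing away from the fence. Finish while holding it there: with the fingertips keep one firm diagonal push on it (about 10 newtons each forward and down) that presses it against fence and bed together, and do not let go. Leave the crucible, dropper bottle and pen where they are.

Things in the scene. Friction and masses are not known exactly. Their poses are not given: they have to be found in the camera images.
- jig: corner jig fixed to the worktop; its place and yaw vary. Origin under the centre of its base on the worktop, z up, x points to the fence (away from the robot), y along the fence. Base 170 (x) x 240 (y) mm; the white bed's top is 12 mm above the origin. A tall fixed digester stands to its right (world x from 0.60, y below 0.05 m): carry things past in front of it.
- bed: white slippery plastic bed of the jig (friction coefficient about 0.2), 170 x 240 mm, top 12 mm above its origin; same origin and axes as the jig.
- fence: aluminium fence along the far edge of the jig, same origin and axes as the jig: 20 mm thick, 240 mm long, 50 mm high above the bed; its face towards the robot is the plane x = +63 mm of the jig.
- flip_stop (a joint): angle of the steel flip stop on the fence: 0 = fully down (mechanical end), level across the bed from the fence towards the robot; grows as its free end rises, up to 1.4 rad. Starts raised; friction 0.09 N m holds it where it is left (about 1.3 N at the pad moves it). It cannot move sideways.
- stop_hinge (a point): point on the hinge axis of the stop, parallel to the jig's y: at jig (73, 81, 70) mm. Axes turn with the stop. With the stop down, its plate (12 mm thick in y) reaches 75 mm from the fence towards the robot, from 12 to 64 mm above the bed; the side that faces the block is the plane y = +75 mm of the jig.
- stop_pad (a point): centre of the top of the 24 x 20 mm rubber press pad near the free end of the flip stop, 72 mm from the hinge axis along the stop and 12 mm above it (in the stop's own frame: x -72, z +12 mm). With the stop down the pad top is 82 mm above the worktop.
- seat (a point): where the block's origin lies when the block is seated: at jig (38, 20, 12) mm, axes as the jig's.
- block: loose aluminium heating-block insert, four wells in a row on top, 50 (x) x 110 (y) x 44 (z) mm, 0.3 kg, on the worktop right of the jig. Origin: centre of its underside. Upright front face (x -25) up to z 30 mm, above it a 45 degree bevel along the whole length, from (x -25, z 30) to (x -11, z 44). Back face x +25. Grasp it low across its 50 mm width.
- bevel (a point): middle of the block's bevel face, at block (-18, 0, 37) mm; axes as the block's. The outward normal points half up, half along -x.
- crucible: white porcelain crucible with lid, 45 mm across, 46 mm high, loose bystander; origin under its centre.
- dropper: small dropper bottle, 35 mm across, 104 mm high, loose bystander; origin under its centre.
- pen: blue and white marker pen, 137 mm long along its y, 17 mm thick, loose bystander; origin under its centre.

How it is judged (in metres and radians):
On the way, in this order (a step that is already met when the one before it is completed fails the run):
1. the flip stop is fully down (within 0.06 rad), before the block lies on the bed (value of joint flip_stop below 0.06 rad), for 0.2 s.
2. the block lies flat on the bed of the jig, the stop still down (angle between the z axis of block and the z axis of jig, either way round below 0.04 rad and z of block in the frame of seat between -0.003 and 0.003 m and value of joint flip_stop below 0.06 rad and horizontal distance between block and seat below 0.1 m and contact force between block and bed above 0.5 N), for 0.2 s.
At the end, for the whole second after the job is handed in: Stop down (0.06 rad); block flat on the bed (3 mm), bevel away from the fence, back against the fence (3 mm, 0.035 rad), end within 5 mm of the stop; fingers push on it (over 4 N) so that it bears on the fence with over 3 N and on the bed with over 6 N (it weighs about 3 N), at rest (angle between the z axis of block and the z axis of jig, either way round below 0.04 rad and z of block in the frame of seat between -0.003 and 0.003 m and value of joint flip_stop below 0.06 rad and x of block in the frame of seat between -0.003 and 0.003 m and y of block in the frame of seat between -0.005 and 0.003 m and angle between the y axis of block and the y axis of jig, either way round below 0.035 rad and x of bevel in the frame of jig below 0.03 m and contact force between block and fence above 3 N and contact force between block and bed above 6 N and contact force between block and the fingers above 4 N and linear speed of block below 0.01 m/s); the arm keeps its last pose, push and grip.
It fails at once if the crucible is moved by more than 25 mm (distance of crucible from where it was at the start of the episode above 0.025 m).
It fails at once if the dropper bottle is moved by more than 25 mm (distance of dropper from where it was at the start of the episode above 0.025 m).
It fails at once if the pen is moved by more than 25 mm (distance of pen from where it was at the start of the episode above 0.025 m).
It also fails if it takes over 72 s, if anything falls off the work surface, if the arm or the gripper's body presses on something with over 40 N, if the wrist force passes 120 N, or if a joint passes its speed limit or range.

## Working session

There is one attempt and no reset: what is moved stays moved. The work goes in short steps, Python scripts to look and compute and a tool call to move; the robot and the scene stay as the last step left them, time stands still between calls to the robot, and variables do not carry over. Pictures are saved under pics/ and viewed, at most 10 in all, crops included, and the job is handed in when it is done.

Besides the shell and the picture viewer there is one more tool, called after ">>>" by a JSON object that holds its "name" and its "arguments", one argument or row to a line. drive_tool: Moves the arm, as the interface text tells. Its arguments: {"type":"object","properties":{"moves":{"type":"array"},"force":{"type":"number"}},"required":["moves"]}

```bash
mkdir -p pics; ls; python3 - <<'E'
from cell import sensors, vision, env
import cv2, numpy as np
o=sensors.get_obs(); print({k:np.round(v,3) for k,v in o.items()}, env.tip_extent)
for n in("side","top"):
    c=vision.read_camera(n); cv2.imwrite(f"pics/{n}0.png",c["image"][:,:,::-1])
    print(n,c["fx"],c["fy"],c["cx"],c["cy"],c["k1"],np.round(c["R"],4).tolist(),np.round(c["t"],4))
    np.savez(f"{n}0.npz",**c)
E
```

```text
pics
{'time_s': np.float64(0.0), 'qpos': array([72.256, 18.437, -4.016, 83.173,  1.296, 78.539, -3.26 ]), 'joint_velocities': array([ 0.088, -0.016,  0.005,  0.043, -0.075,  0.002,  0.093]), 'effort': array([-0.0000e+00, -4.9129e+01, -4.0400e-01, -3.1252e+01, -6.4000e-02,
        4.4000e-02,  0.0000e+00]), 'tool_pos': array([ 0.207, -0.616,  0.229]), 'tool_rot': array([-1.79895e+02,  6.00000e-03,  1.85540e+01]), 'force': array([-0.155,  0.607,  0.093]), 'wrist_torque': array([-0.02 , -0.024,  0.031]), 'grasp_force': np.float64(0.0), 'grip_width': np.float64(0.087)} 0.008
side 449.9255244404056 449.9255244404056 319.1310166660453 246.13180079029073 0.03048704605786846 [[-0.9174, -0.3979, 0.0103], [-0.1951, 0.4268, -0.883], [0.347, -0.8121, -0.4692]] [0.5356 0.1309 1.0382]
top 443.9737221955647 443.9737221955647 316.94856204257553 240.10014185344596 -0.010785958145997747 [[0.0044, -1.0, 0.0063], [-0.9888, -0.0053, -0.1492], [0.1492, -0.0055, -0.9888]] [0.0695 0.5215 1.0805]
```

View pics/side0.png

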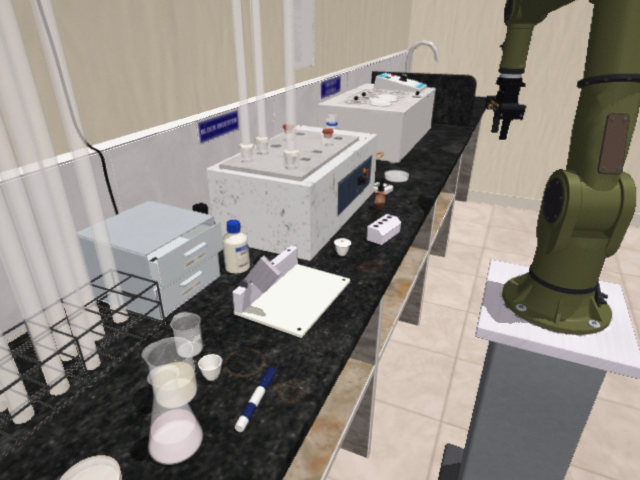

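View pics/top0.png

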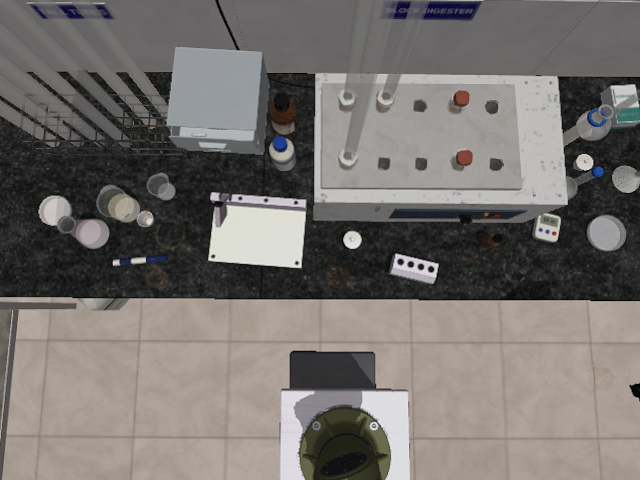

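The side view shows the jig (bed near px 295,298, stop raised at 262,275), the block at (384,229) and the crucible at (342,247). In the top view the bed is at (258,237), the block at (414,268), the crucible at (352,240), the dropper at (490,240) and the pen at (140,260).

```bash
cat > h.py <<'E'
import numpy as np, cv2
def ray(c,uv):
    uv=np.atleast_2d(uv).astype(float); d=(uv-[c["cx"],c["cy"]])/[c["fx"],c["fy"]]
    s=d.copy()
    for _ in range(10): s=d/(1+c["k1"]*(s**2).sum(1,keepdims=True))
    R=np.array(c["R"]); C=-R.T@np.array(c["t"])
    return C,np.c_[s,np.ones(len(s))]@R
def plane(c,uv,z):
    C,D=ray(c,uv); return C+D*((z-C[2])/D[:,2:])
def proj(c,X):
    P=np.atleast_2d(X)@np.array(c["R"]).T+np.array(c["t"]); s=P[:,:2]/P[:,2:]
    return s*(1+c["k1"]*(s**2).sum(1,keepdims=True))*[c["fx"],c["fy"]]+[c["cx"],c["cy"]]
def tri(cs,uvs):
    A=np.zeros((3,3));b=np.zeros(3);L=[]
    for c,u in zip(cs,uvs):
        C,D=ray(c,u);d=D[0]/np.linalg.norm(D[0]);M=np.eye(3)-np.outer(d,d);A+=M;b+=M@C;L.append((C,M))
    X=np.linalg.solve(A,b); return X,[np.linalg.norm(M@(X-C)) for C,M in L]
def load(n): return dict(np.load(n+".npz"))
E
python3 - <<'E'
from h import *
s,t=load("side0"),load("top0")
a=t["image"][185:290,200:450,::-1]; b=s["image"][205:335,225:425,::-1]
A=cv2.resize(a,(750,315),interpolation=cv2.INTER_CUBIC); B=cv2.resize(b,None,fx=2,fy=2,interpolation=cv2.INTER_CUBIC)
out=np.zeros((580,800,3),np.uint8); out[:315,:750]=A; out[318:578,:400]=B
B2=cv2.resize(s["image"][208:250,355:410,::-1],None,fx=6,fy=6,interpolation=cv2.INTER_CUBIC); out[318:570,430:760]=B2
cv2.imwrite("pics/crop1.png",out)
E
```

```text
(no output)
```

View pics/crop1.png

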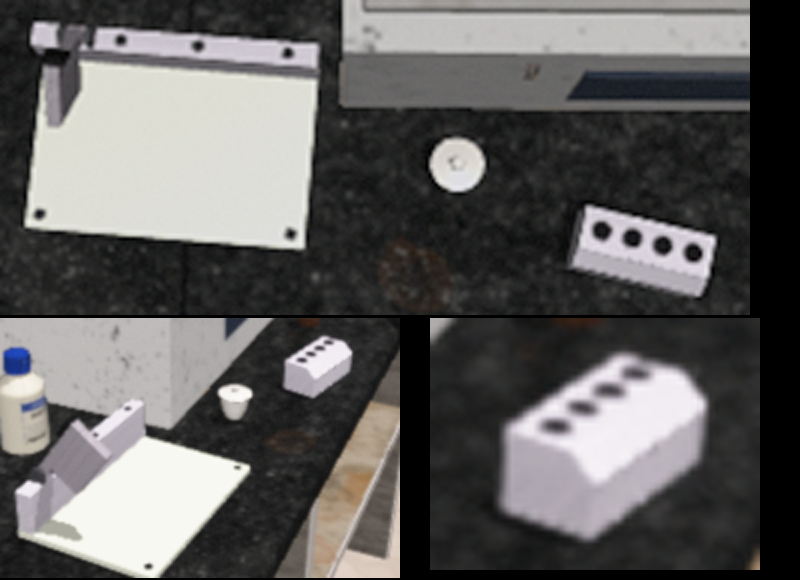

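The crop shows the bevel (brighter strip below the wells in the top view) already facing the robot. The stop is raised at the left end of the fence.

```bash
cat > m.py <<'E'
from h import *
s,t=load("side0"),load("top0")
def mask(c,box,lo,sat=60):
    im=c["image"].astype(int); m=((im.min(2)>lo)&(im.max(2)-im.min(2)<sat)).astype(np.uint8)
    k=np.zeros_like(m);x0,y0,x1,y1=box;k[y0:y1,x0:x1]=1;return m*k
def big(m):
    cs,_=cv2.findContours(m,cv2.RETR_EXTERNAL,cv2.CHAIN_APPROX_NONE);return max(cs,key=cv2.contourArea)
if __name__=="__main__":
    # bed corners by eye from crop -> refine with subpix
    cr=np.array([[25,228],[304,249]],np.float32)/3+[200,185]
    cr2=np.array([[22,540],[153,575],[248,468]],np.float32); cr2=(cr2-[0,318])/2+[225,205]
    for n,c,p in(("top",t,cr),("side",s,cr2)):
        g=cv2.cvtColor(c["image"],cv2.COLOR_RGB2GRAY)
        q=cv2.cornerSubPix(g,p.astype(np.float32).reshape(-1,1,2),(4,4),(-1,-1),(3,50,.01)).reshape(-1,2)
        print(n,p.round(1).tolist(),q.round(1).tolist(),plane(c,q,.012).round(4).tolist())
    # block
    for n,c,b in(("top",t,(380,245,450,290)),("side",s,(360,205,410,250))):
        k=big(mask(c,b,110)); ap=cv2.approxPolyDP(k,2,True).reshape(-1,2); print(n,cv2.contourArea(k),ap.tolist())
        if n=="top": print(plane(c,ap,.044).round(3).tolist())
    for n,c,b in(("top",t,(335,225,368,256)),("side",s,(330,235,355,258))):
        k=big(mask(c,b,120)); (u,v),r=cv2.minEnclosingCircle(k); print("cruc",n,u,v,r,plane(c,[u,v],.03).round(3))
    a=(np.array([[602,231],[632,238],[662,245],[693,253]])/3+[200,185])
    bb=(np.array([[557,426],[583,408],[610,390],[637,373]])-[430,318])/6+[355,208]
    for i in range(4): print("well",[np.round(x,4) for x in tri([t,s],[a[i],bb[3-i]])],[np.round(x,4) for x in tri([t,s],[a[i],bb[i]])])
    sc=(np.array([[39,214],[291,234]])/3+[200,185]); sd=(np.array([[148,566],[237,467]])-[0,318])/2+[225,205]
    for i in range(2): print("screw",tri([t,s],[sc[i],sd[i]]))
E
python3 m.py
```

```text
top [[208.3, 261.0], [301.3, 268.0]] [[208.0, 259.6000061035156], [300.6000061035156, 267.29998779296875]] [[0.4732, 0.351, 0.012], [0.4547, 0.1135, 0.012]]
side [[236.0, 316.0], [301.5, 333.5], [349.0, 280.0]] [[233.5, 313.70001220703125], [300.70001220703125, 337.29998779296875], [349.8999938964844, 278.70001220703125]] [[0.6338, 0.3482, 0.012], [0.468, 0.36, 0.012], [0.4535, 0.1118, 0.012]]
top 887.0 [[395, 254], [391, 273], [433, 282], [437, 263]]
[[0.486, -0.123, 0.044], [0.439, -0.112, 0.044], [0.417, -0.216, 0.044], [0.464, -0.228, 0.044]]
side 686.5 [[400, 221], [396, 216], [385, 214], [368, 225], [367, 239], [382, 244], [399, 231]]
cruc top 352.1083984375 239.22027587890625 9.18986988067627 [[ 0.525 -0.017  0.03 ]]
cruc side 342.0 245.75 9.303997039794922 [[ 0.521 -0.009  0.03 ]]
well [array([ 0.4459, -0.1333,  0.0801]), array([0.017, 0.017])] [array([ 0.4659, -0.137 ,  0.0444]), array([0.0003, 0.0003])]
well [array([ 0.4535, -0.1604,  0.0568]), array([0.006, 0.006])] [array([ 0.4603, -0.1618,  0.0445]), array([0.0002, 0.0002])]
well [array([ 0.4613, -0.1882,  0.0324]), array([0.0056, 0.0056])] [array([ 0.4543, -0.1866,  0.0449]), array([0.0004, 0.0004])]
well [array([ 0.4688, -0.2175,  0.0073]), array([0.018, 0.018])] [array([ 0.4478, -0.2122,  0.0447]), array([0.0004, 0.0004])]
screw (array([0.48189885, 0.33849443, 0.01265384]), [np.float64(0.0003290578684838096), np.float64(0.0003290578684837014)])
screw (array([0.46583544, 0.12285446, 0.01275487]), [np.float64(0.000306068756244228), np.float64(0.0003060687562442532)])
```

Measured so far, all matching the given sizes:
- The wells triangulate at z≈0.0445.
- The bed screws are at z≈0.0127.
- The bed's front edge is 238 mm long.

From these I get:
- **Block:** about (0.450, -0.173), yaw -13.5°.
- **Jig:** about (0.549, 0.226), yaw -4.35°.

Next I move over the jig and look at the stop.

>>> {"name": "drive_tool", "arguments": {
  "moves": [
    {"x": 45, "y": -33, "z": -30, "rz": -0.13, "fingers": 1},
    {"x": 90, "y": -66, "z": -60, "rz": -0.26, "fingers": 1},
    {"x": 134, "y": -98, "z": -90, "rz": -0.39, "fingers": 1},
    {"x": 178, "y": -131, "z": -90, "rz": -0.52, "fingers": 1},
    {"x": 223, "y": -164, "z": -90, "rz": -0.65, "fingers": 1},
    {"x": 268, "y": -196, "z": -90, "rz": -0.78, "fingers": 1},
    {"x": 312, "y": -229, "z": -90, "rz": -0.92, "fingers": 1},
    {"x": 333, "y": -282, "z": -90, "rz": -1.06, "fingers": 1},
    {"x": 354, "y": -335, "z": -90, "rz": -1.2, "fingers": 1},
    {"x": 375, "y": -388, "z": -90, "rz": -1.34, "fingers": 1},
    {"x": 396, "y": -442, "z": -90, "rz": -1.48, "fingers": 1},
    {"x": 417, "y": -495, "z": -90, "rz": -1.64, "fingers": 1},
    {"x": 438, "y": -548, "z": -90, "rz": -1.8, "fingers": 1},
    {"x": 458, "y": -602, "z": -90, "rz": -1.97, "fingers": 1},
    {"x": 500, "y": -640, "z": -90, "rz": -2.15, "fingers": 1},
    {"x": 540, "y": -670, "z": -90, "rz": -2.33, "fingers": 1},
    {"x": 563, "y": -693, "z": -90, "rz": -2.51, "fingers": 1},
    {"x": 563, "y": -693, "z": -90, "rz": -2.69, "fingers": 1},
    {"x": 563, "y": -693, "z": -90, "rz": -2.74, "fingers": 1},
    {"x": 563, "y": -693, "z": -90, "rz": -2.74, "fingers": 1}
  ]
}}

```text
invalid input at $.moves[0]: expected keys x, y, z, rx, ry, rz, fingers
```

```bash
cat > snap.py <<'E'
import sys
from h import *
from cell import sensors, vision
def snap(tag,names=("wrist",)):
    o=sensors.get_obs(); print(round(float(o["time_s"]),2),np.round(o["tool_pos"],4),np.round(o["tool_rot"],2),"q",np.round(o["qpos"],1),"F",np.round(o["force"],1),"w",round(float(o["grip_width"]),4))
    for n in names:
        c=vision.read_camera(n); np.savez(f"{n}{tag}.npz",**c); cv2.imwrite(f"pics/{n}{tag}.png",c["image"][:,:,::-1])
        if n=="wrist": print("cam",(-c["R"].T@c["t"]).round(3),"fwd",c["R"][2].round(2))
if __name__=="__main__": snap(sys.argv[1],sys.argv[2:] or ("wrist",))
E
python3 snap.py 1
```

```text
0.1 [ 0.2066 -0.6157  0.2296] [-179.9     0.     18.56] q [72.3 18.4 -4.  83.2  1.3 78.5 -3.3] F [ 0.5  0.  -1.3] w 0.0873
cam [ 0.271 -0.594  0.385] fwd [-0.23 -0.08 -0.97]
```

View pics/wrist1.png

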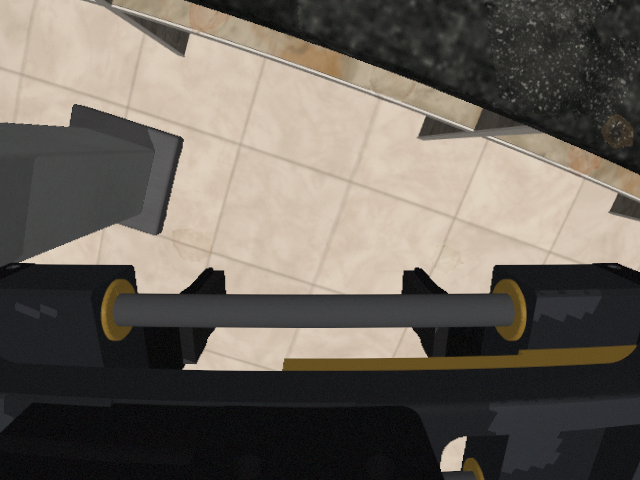

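The wrist view shows only floor and the worktop edge. The useful part of the picture is above row 260, on the tool's +x side. I resend with all keys and yaw about 85.6°, so that the camera looks at the stop.

>>> {"name": "drive_tool", "arguments": {
  "moves": [
    {"x": 45, "y": -33, "z": -30, "rx": 0, "ry": 0, "rz": -0.07, "fingers": 1},
    {"x": 90, "y": -66, "z": -60, "rx": 0, "ry": 0, "rz": -0.14, "fingers": 1},
    {"x": 134, "y": -98, "z": -90, "rx": 0, "ry": 0, "rz": -0.2, "fingers": 1},
    {"x": 178, "y": -131, "z": -90, "rx": 0, "ry": 0, "rz": -0.27, "fingers": 1},
    {"x": 223, "y": -164, "z": -90, "rx": 0, "ry": 0, "rz": -0.33, "fingers": 1},
    {"x": 268, "y": -196, "z": -90, "rx": 0, "ry": 0, "rz": -0.4, "fingers": 1},
    {"x": 312, "y": -229, "z": -90, "rx": 0, "ry": 0, "rz": -0.47, "fingers": 1},
    {"x": 333, "y": -282, "z": -90, "rx": 0, "ry": 0, "rz": -0.54, "fingers": 1},
    {"x": 354, "y": -335, "z": -90, "rx": 0, "ry": 0, "rz": -0.61, "fingers": 1},
    {"x": 375, "y": -388, "z": -90, "rx": 0, "ry": 0, "rz": -0.68, "fingers": 1},
    {"x": 396, "y": -442, "z": -90, "rx": 0, "ry": 0, "rz": -0.76, "fingers": 1},
    {"x": 417, "y": -495, "z": -90, "rx": 0, "ry": 0, "rz": -0.84, "fingers": 1},
    {"x": 438, "y": -548, "z": -90, "rx": 0, "ry": 0, "rz": -0.92, "fingers": 1},
    {"x": 458, "y": -602, "z": -90, "rx": 0, "ry": 0, "rz": -1.0, "fingers": 1},
    {"x": 510, "y": -635, "z": -90, "rx": 0, "ry": 0, "rz": -1.09, "fingers": 1},
    {"x": 566, "y": -671, "z": -90, "rx": 0, "ry": 0, "rz": -1.17, "fingers": 1},
    {"x": 566, "y": -671, "z": -90, "rx": 0, "ry": 0, "rz": -1.17, "fingers": 1},
    {"x": 566, "y": -671, "z": -90, "rx": 0, "ry": 0, "rz": -1.17, "fingers": 1}
  ]
}}

```text
time_s: 2.4
tool_pos: [0.5294, 0.1999, 0.3198]
tool_rot: [-179.9, 0.0, 85.6]
force: [0.0, -0.3, 1.0]
grip_width: 0.0004
grasp_force: 0.0
```

```bash
python3 snap.py 2
```

```text
2.4 [0.5294 0.1999 0.3198] [-1.7988e+02  1.0000e-02  8.5620e+01] q [ 23.7  12.3 -54.8  85.6  10.   87.4 -35.3] F [ 0.  -0.3  1. ] w 0.0004
cam [0.536 0.268 0.475] fwd [-0.02 -0.25 -0.97]
```

View pics/wrist2.png

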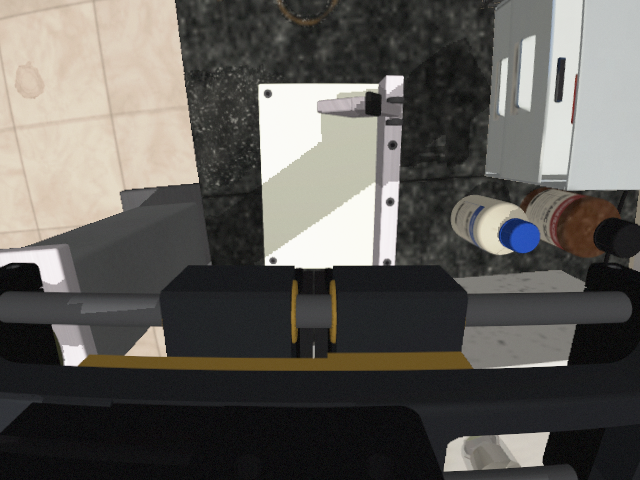

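The wrist view shows the raised stop (free end at about 320,107, hinge near 373,104), the bed screws at (268,93) and (273,260), and the fence screws at (393,145), (390,202) and (387,262).

```bash
cat > jig.py <<'E'
from h import *
def dark(c,p,r=6):
    x,y=map(int,p);g=cv2.cvtColor(c["image"],cv2.COLOR_RGB2GRAY)[y-r:y+r+1,x-r:x+r+1].astype(float)
    w=np.clip(np.percentile(g,75)*.6-g,0,None); yy,xx=np.mgrid[-r:r+1,-r:r+1]
    m=cv2.connectedComponents((w>0).astype(np.uint8))[1]; w=w*(m==m[r,r]) if m[r,r] else w
    return np.array([x+(w*xx).sum()/w.sum(),y+(w*yy).sum()/w.sum()])
if __name__=="__main__":
    s,t,w=load("side0"),load("top0"),load("wrist2")
    B=np.array([dark(w,p) for p in((268,93),(273,260))]);F=np.array([dark(w,p) for p in((393,145),(390,202),(387,262))])
    b=plane(w,B,.012);f=plane(w,F,.062);print(B.round(1).tolist(),F.round(1).tolist());print(b.round(4).tolist(),f.round(4).tolist())
    tp=np.array([[121,40],[198,46],[288,53]])/3+[200,185]; ft=plane(t,tp,.062); print("top fence",ft.round(4).tolist(), "tri",[tri([t,w],[tp[i],F[i]])[0].round(4).tolist() for i in range(3)])
    yaw=lambda a,b:np.degrees(np.arctan2(-(a[0]-b[0]),a[1]-b[1]))
    print("yaw",yaw(b[0],b[1]),yaw(f[0],f[2]),yaw(ft[0],ft[2]))
    y=np.radians(-4.35);X=np.array([np.cos(y),np.sin(y),0]);Y=np.array([-np.sin(y),np.cos(y),0]);O=np.array([.5488,.2258,0])
    J=lambda P:np.array([(P-O)@X,(P-O)@Y,P[2]]).round(4)
    for P in [*b,*f,*ft]:print(J(P))
    def yp(c,uv,yy):
        C,D=ray(c,uv);D=D[0];k=(yy-(C-O)@Y)/(D@Y);return J(C+k*D)
    for uv in((262.5,257),(280,273.5),(266.5,289.5)):print("side",uv,yp(s,uv,.075))
    for uv in((320,107),(378,104)):
        C,D=ray(w,uv);print("wrist ray at z",[J(C+D[0]*((z-C[2])/D[0][2])).tolist() for z in(.08,.11,.14)])
    print("cap",tri([t,w],[(279.5,144.5),(519,236)]))
E
python3 jig.py
```

```text
[[267.4, 93.3], [272.6, 260.4]] [[392.2, 144.8], [389.7, 201.5], [386.9, 265.2]]
[[0.4832, 0.3389, 0.012], [0.4675, 0.1226, 0.012]] [[0.6248, 0.2651, 0.062], [0.62, 0.2002, 0.062], [0.6147, 0.1213, 0.062]]
top fence [[0.6224, 0.2644, 0.062], [0.6176, 0.2001, 0.062], [0.612, 0.125, 0.062]] tri [[0.625, 0.2653, 0.0561], [0.6192, 0.2002, 0.0605], [0.6116, 0.1245, 0.0702]]
yaw -4.141019657026599 -4.035553560180407 -4.230257627485513
[-0.074   0.1078  0.012 ]
[-0.0732 -0.109   0.012 ]
[0.0728 0.045  0.062 ]
[ 0.073  -0.0201  0.062 ]
[ 0.0736 -0.0992  0.062 ]
[0.0704 0.0441 0.062 ]
[ 0.0705 -0.0204  0.062 ]
[ 0.0707 -0.0957  0.062 ]
side (262.5, 257) [0.0297 0.075  0.1378]
side (280, 273.5) [-0.012   0.075   0.1101]
side (266.5, 289.5) [0.0239 0.075  0.0592]
wrist ray at z [[-0.0099, 0.0838, 0.08], [-0.0103, 0.0805, 0.11], [-0.0108, 0.0772, 0.14]]
wrist ray at z [[0.0518, 0.0871, 0.08], [0.0467, 0.0836, 0.11], [0.0415, 0.0801, 0.14]]
cap (array([0.74117016, 0.1642487 , 0.12544318]), [np.float64(0.001347662817451685), np.float64(0.0013476628174516378)])
```

The fence screws come out at jig x≈73, so the jig pose holds: origin (0.549, 0.2255), yaw -4.2°. The stop angle is about 0.97 rad. Now I sweep the pad down along its arc with closed fingertips.

>>> {"name": "drive_tool", "arguments": {
  "moves": [
    {"x": 55, "y": 45, "z": 40, "rx": 0, "ry": 0, "rz": 0, "fingers": 1},
    {"x": 108, "y": 84, "z": 80, "rx": 0, "ry": 0, "rz": 0, "fingers": 1},
    {"x": 108, "y": 84, "z": 120, "rx": 0, "ry": 0, "rz": 0, "fingers": 1},
    {"x": 108, "y": 84, "z": 155, "rx": 0, "ry": 0, "rz": 0, "fingers": 1},
    {"x": 108, "y": 78, "z": 168, "rx": 0, "ry": 0, "rz": 0, "fingers": 1},
    {"x": 108, "y": 70, "z": 178, "rx": 0, "ry": 0, "rz": 0, "fingers": 1},
    {"x": 108, "y": 61, "z": 184, "rx": 0, "ry": 0, "rz": 0, "fingers": 1},
    {"x": 108, "y": 53, "z": 191, "rx": 0, "ry": 0, "rz": 0, "fingers": 1},
    {"x": 108, "y": 46, "z": 200, "rx": 0, "ry": 0, "rz": 0, "fingers": 1},
    {"x": 108, "y": 40, "z": 209, "rx": 0, "ry": 0, "rz": 0, "fingers": 1},
    {"x": 108, "y": 36, "z": 219, "rx": 0, "ry": 0, "rz": 0, "fingers": 1},
    {"x": 108, "y": 34, "z": 226, "rx": 0, "ry": 0, "rz": 0, "fingers": 1},
    {"x": 108, "y": 33, "z": 230, "rx": 0, "ry": 0, "rz": 0, "fingers": 1},
    {"x": 108, "y": 33, "z": 232, "rx": 0, "ry": 0, "rz": 0, "fingers": 1},
    {"x": 108, "y": 33, "z": 232, "rx": 0, "ry": 0, "rz": 0, "fingers": 1}
  ]
}}

```text
time_s: 4.32
tool_pos: [0.5708, 0.3052, 0.09]
tool_rot: [-180.0, 0.1, 85.6]
force: [-3.9, -2.5, 10.6]
grip_width: 0.0007
grasp_force: 5.1
```

The stop is down: the fingertips rest at z=0.082, exactly the given pad height, with 10.6 N against the mechanical end. Next I retreat and look at the block from close by.

>>> {"name": "drive_tool", "arguments": {
  "moves": [
    {"x": 0, "y": 0, "z": 0, "rx": 0, "ry": 0, "rz": 0, "fingers": 1},
    {"x": 0, "y": 0, "z": -50, "rx": 0, "ry": 0, "rz": 0, "fingers": 0},
    {"x": 0, "y": -20, "z": -100, "rx": 0, "ry": 0, "rz": 0, "fingers": -1},
    {"x": -30, "y": -50, "z": -130, "rx": 0, "ry": 0, "rz": 0, "fingers": -1},
    {"x": -75, "y": -75, "z": -155, "rx": 0, "ry": 0, "rz": 0, "fingers": -1},
    {"x": -125, "y": -90, "z": -160, "rx": 0, "ry": 0, "rz": 0, "fingers": -1},
    {"x": -175, "y": -105, "z": -160, "rx": 0, "ry": 0, "rz": 0, "fingers": -1},
    {"x": -230, "y": -105, "z": -160, "rx": 0, "ry": 0, "rz": 0.02, "fingers": -1},
    {"x": -285, "y": -100, "z": -160, "rx": 0, "ry": 0, "rz": 0.04, "fingers": -1},
    {"x": -340, "y": -95, "z": -160, "rx": 0, "ry": 0, "rz": 0.06, "fingers": -1},
    {"x": -395, "y": -90, "z": -160, "rx": 0, "ry": 0, "rz": 0.09, "fingers": -1},
    {"x": -450, "y": -86, "z": -160, "rx": 0, "ry": 0, "rz": 0.12, "fingers": -1},
    {"x": -510, "y": -82, "z": -160, "rx": 0, "ry": 0, "rz": 0.14, "fingers": -1},
    {"x": -563, "y": -78, "z": -160, "rx": 0, "ry": 0, "rz": 0.16, "fingers": -1},
    {"x": -563, "y": -78, "z": -160, "rx": 0, "ry": 0, "rz": 0.16, "fingers": -1},
    {"x": -563, "y": -78, "z": -160, "rx": 0, "ry": 0, "rz": 0.16, "fingers": -1}
  ]
}}

```text
time_s: 6.32
tool_pos: [0.4501, -0.2497, 0.2483]
tool_rot: [-180.0, -0.0, 76.4]
force: [0.3, 0.6, 0.6]
grip_width: 0.087
grasp_force: 0.0
```

```bash
python3 snap.py 3 wrist side top
```

```text
6.33 [ 0.4501 -0.2497  0.2483] [-1.7998e+02 -4.0000e-02  7.6430e+01] q [ 57.7   3.  -32.5  99.6   1.6  77.9  11.3] F [0.3 0.6 0.6] w 0.087
cam [ 0.467 -0.184  0.404] fwd [-0.06 -0.24 -0.97]
```

View pics/wrist3.png

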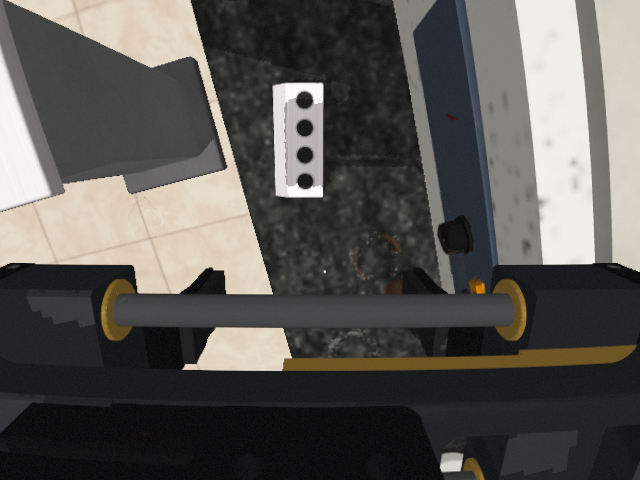

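The wrist view shows the block straight under the camera. The wells run along column 305 (rows 99, 127, 154, 181), the back edge is at column 323, and the bevel is on the robot side.

```bash
python3 - <<'E'
from jig import *
from scipy.spatial.transform import Rotation as Ro
w,t,s=load("wrist3"),load("top0"),load("side0")
W=np.array([dark(w,p,9) for p in((305,99),(305,127),(305,154),(305,181))]); T=np.array([[602,231],[632,238],[662,245],[693,253]])/3+[200,185]
S=(np.array([[557,426],[583,408],[610,390],[637,373]])-[430,318])/6+[355,208]
P=plane(w,W,.044);print(W.round(1).tolist(),P.round(4).tolist());print("heights",[tri([w,s],[W[i],S[i]])[0].round(4).tolist() for i in range(4)])
d=P[0]-P[3];yaw=np.arctan2(-d[0],d[1]);m=P.mean(0);X=np.array([np.cos(yaw),np.sin(yaw),0]);O=m-.007*X
print("yaw",np.degrees(yaw),"pitch",np.linalg.norm(d)/3,"origin",O)
im=w["image"].astype(int);k=(im.min(2)>130).astype(np.uint8);k[:, :262]=0;k[:,340:]=0;k[210:]=0;k[:70]=0
c=max(cv2.findContours(k,0,1)[0],key=cv2.contourArea).reshape(-1,2);print(c.min(0),c.max(0))
b=plane(w,[[323.5,85],[323.5,195]],.044);f=plane(w,[[c[:,0].min(),140]],.030)
Y=np.array([-X[1],X[0],0]);print("back edge x",(b-O)@X,"ends y",(b-O)@Y,"front x",(f-O)@X)
print("dropper",plane(t,[490,240],.0).round(3))
E
```

```text
[[304.0, 100.1], [304.3, 127.6], [304.5, 154.5], [304.8, 180.7]] [[0.4687, -0.137, 0.044], [0.4627, -0.1621, 0.044], [0.4568, -0.1872, 0.044], [0.4509, -0.2124, 0.044]]
heights [[0.4673, -0.1374, 0.0441], [0.4616, -0.1624, 0.0441], [0.4555, -0.1875, 0.0443], [0.4492, -0.2128, 0.0442]]
yaw -13.32520452759993 pitch 0.025821958194081878 origin [ 0.45296379 -0.17305131  0.044     ]
[273  83] [322 197]
back edge x [0.02576063 0.02596043] ends y [ 0.05255984 -0.05334109] front x [-0.02549232]
dropper [[ 0.53  -0.382  0.   ]]
```

Block origin (0.4525, -0.173), yaw -13.3°, tops at z 0.044, width and length consistent. Now the grasp.

>>> {"name": "drive_tool", "arguments": {
  "moves": [
    {"x": 40, "y": -8, "z": 40, "rx": 0, "ry": 0, "rz": 0, "fingers": -1},
    {"x": 75, "y": -16, "z": 80, "rx": 0, "ry": 0, "rz": -0.005, "fingers": -1},
    {"x": 75, "y": -16, "z": 135, "rx": 0, "ry": 0, "rz": -0.005, "fingers": -1},
    {"x": 75, "y": -16, "z": 185, "rx": 0, "ry": 0, "rz": -0.005, "fingers": -1},
    {"x": 75, "y": -16, "z": 220, "rx": 0, "ry": 0, "rz": -0.005, "fingers": -1},
    {"x": 75, "y": -16, "z": 237, "rx": 0, "ry": 0, "rz": -0.005, "fingers": -1},
    {"x": 75, "y": -16, "z": 237, "rx": 0, "ry": 0, "rz": -0.005, "fingers": -1},
    {"x": 75, "y": -16, "z": 237, "rx": 0, "ry": 0, "rz": -0.005, "fingers": 1},
    {"x": 75, "y": -16, "z": 237, "rx": 0, "ry": 0, "rz": -0.005, "fingers": 1},
    {"x": 75, "y": -16, "z": 237, "rx": 0, "ry": 0, "rz": -0.005, "fingers": 1},
    {"x": 75, "y": -16, "z": 237, "rx": 0, "ry": 0, "rz": -0.005, "fingers": 1},
    {"x": 75, "y": -16, "z": 237, "rx": 0, "ry": 0, "rz": -0.005, "fingers": 1}
  ],
  "force": 30
}}

```text
time_s: 7.98
tool_pos: [0.4522, -0.1737, 0.0118]
tool_rot: [180.0, 0.0, 76.7]
force: [0.8, -0.8, 1.8]
grip_width: 0.0502
grasp_force: 30.0
```

Grip width 50.2 mm at 30 N, as expected. I lift, carry past in front of the digester, and hover above the bed beside the stop.

>>> {"name": "drive_tool", "arguments": {
  "moves": [
    {"x": 0, "y": 0, "z": -30, "rx": 0, "ry": 0, "rz": 0, "fingers": 1},
    {"x": 0, "y": 0, "z": -80, "rx": 0, "ry": 0, "rz": 0, "fingers": 1},
    {"x": 20, "y": -5, "z": -125, "rx": 0, "ry": 0, "rz": 0, "fingers": 1},
    {"x": 55, "y": -16, "z": -150, "rx": 0, "ry": 0, "rz": 0, "fingers": 1},
    {"x": 105, "y": -30, "z": -150, "rx": 0, "ry": 0, "rz": -0.03, "fingers": 1},
    {"x": 155, "y": -45, "z": -150, "rx": 0, "ry": 0, "rz": -0.06, "fingers": 1},
    {"x": 210, "y": -60, "z": -150, "rx": 0, "ry": 0, "rz": -0.09, "fingers": 1},
    {"x": 264, "y": -75, "z": -150, "rx": 0, "ry": 0, "rz": -0.12, "fingers": 1},
    {"x": 310, "y": -55, "z": -150, "rx": 0, "ry": 0, "rz": -0.14, "fingers": 1},
    {"x": 355, "y": -35, "z": -150, "rx": 0, "ry": 0, "rz": -0.16, "fingers": 1},
    {"x": 395, "y": -15, "z": -150, "rx": 0, "ry": 0, "rz": -0.16, "fingers": 1},
    {"x": 424, "y": 0, "z": -150, "rx": 0, "ry": 0, "rz": -0.16, "fingers": 1},
    {"x": 424, "y": 0, "z": -140, "rx": 0, "ry": 0, "rz": -0.16, "fingers": 1},
    {"x": 424, "y": 0, "z": -105, "rx": 0, "ry": 0, "rz": -0.16, "fingers": 1},
    {"x": 424, "y": 0, "z": -90, "rx": 0, "ry": 0, "rz": -0.16, "fingers": 1},
    {"x": 424, "y": 0, "z": -90, "rx": 0, "ry": 0, "rz": -0.16, "fingers": 1}
  ]
}}

```text
time_s: 9.98
tool_pos: [0.5484, 0.2377, 0.1001]
tool_rot: [-179.8, 0.1, 85.8]
force: [0.3, 0.5, -2.2]
grip_width: 0.0499
grasp_force: 30.0
```

```bash
python3 snap.py 4 wrist side top
```

```text
9.97 [0.5484 0.2377 0.1001] [-1.7984e+02  1.1000e-01  8.5840e+01] q [ 17.5  27.6 -54.7  98.   24.2  67.3 -47.9] F [ 0.3  0.5 -2.2] w 0.0499
cam [0.554 0.306 0.255] fwd [-0.02 -0.25 -0.97]
```

View pics/wrist4.png

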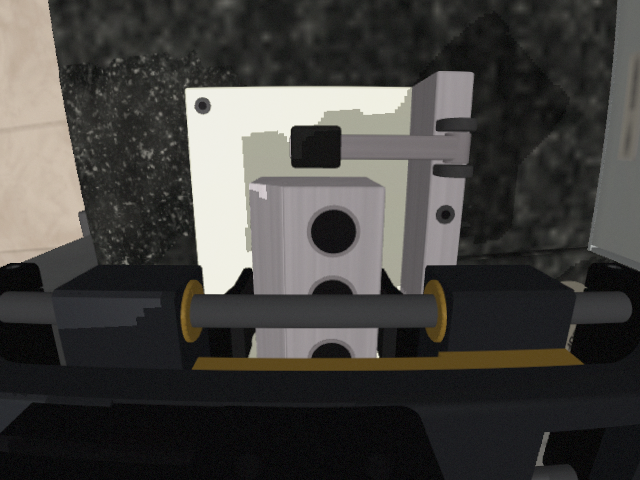

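The stop lies down (pad at 316,146, plate rows 135–160). The block is level in the grip, with its far top edge at about row 187 and the fence screw at (445,214).

```bash
python3 - <<'E'
from jig import *
w=load("wrist4")
y=np.radians(-4.2);X=np.array([np.cos(y),np.sin(y),0]);Y=np.array([-np.sin(y),np.cos(y),0]);O=np.array([.549,.2255,0])
J=lambda P:[np.round([(p-O)@X*1e3,(p-O)@Y*1e3],1).tolist() for p in np.atleast_2d(P)]
print("tcp",J([.5484,.2377,0]))
im=w["image"].astype(int)
for c in (300,330,370): 
    g=im[165:200,c].sum(1)/3; print("col",c,g.astype(int).tolist())
print("plate col400",(im[125:170,400].sum(1)/3).astype(int).tolist()); print("row 230",(im[230,240:265].sum(1)//3).tolist(),(im[230,370:420].sum(1)//3).tolist())
print("pad corners",J(plane(w,[[292,126],[340,126],[340,167],[292,167]],.082)))
print("pad centre", J(plane(w,[316,146.5],.082)))
print("plate lower/upper edge z=.076",J(plane(w,[[400,159],[400,135]],.076)))
print("fence screw",J(plane(w,[445,214],.062)),"bed screw",J(plane(w,[202.5,105.5],.012)))
print("end top",J(plane(w,[[285,187],[380,187]],.1323)),"end bottom",J(plane(w,[[252,178+5],[380,178]],.0883)))
print("wells",J(plane(w,[333,231],.1323)))
E
```

```text
tcp [[-1.5, 12.1]]
col 300 [22, 16, 54, 123, 164, 163, 164, 163, 165, 163, 165, 141, 105, 106, 107, 105, 104, 106, 106, 107, 106, 122, 140, 147, 150, 150, 149, 150, 150, 150, 152, 150, 151, 151, 150]
col 330 [16, 16, 32, 110, 163, 165, 164, 164, 163, 163, 165, 147, 114, 103, 104, 106, 107, 108, 108, 108, 106, 123, 140, 148, 148, 150, 150, 150, 149, 152, 151, 151, 150, 151, 151]
col 370 [164, 162, 163, 164, 164, 164, 163, 165, 164, 165, 164, 164, 163, 158, 135, 106, 106, 106, 108, 105, 106, 117, 138, 146, 149, 148, 149, 150, 149, 149, 149, 150, 150, 148, 148]
plate col400 [164, 165, 164, 163, 165, 163, 164, 164, 165, 147, 116, 112, 116, 115, 114, 115, 114, 116, 113, 114, 116, 115, 116, 115, 117, 117, 116, 116, 115, 114, 116, 117, 110, 98, 98, 162, 164, 164, 162, 164, 163, 164, 164, 164, 164]
row 230 [236, 237, 236, 236, 236, 164, 163, 163, 163, 162, 162, 144, 130, 133, 135, 133, 135, 133, 131, 130, 131, 131, 132, 133, 134] [150, 148, 147, 150, 150, 152, 152, 155, 156, 157, 155, 152, 138, 144, 162, 161, 162, 163, 163, 162, 162, 161, 163, 165, 163, 162, 163, 163, 163, 164, 163, 162, 165, 153, 117, 92, 90, 90, 88, 91, 91, 91, 90, 91, 91, 88, 87, 91, 88, 90]
pad corners [[-10.9, 90.4], [11.7, 90.4], [12.0, 71.3], [-11.2, 71.3]]
pad centre [[0.4, 81.0]]
plate lower/upper edge z=.076 [[42.3, 75.1], [41.7, 86.7]]
fence screw [[72.8, 44.8]] bed screw [[-74.1, 108.0]]
end top [[-10.6, 67.1], [22.4, 67.2]] end bottom [[-29.7, 64.2], [30.4, 66.7]]
wells [[6.3, 51.5]]
```

All readings agree to within 1 mm: pad centre at jig (0.4, 81), stop face at y=75.1, block end at y=67. I lower the block, slide it to the stop and set it down.

>>> {"name": "drive_tool", "arguments": {
  "moves": [
    {"x": 0, "y": 0, "z": 25, "rx": 0, "ry": 0, "rz": 0, "fingers": 1},
    {"x": 0, "y": 0, "z": 50, "rx": 0, "ry": 0, "rz": 0, "fingers": 1},
    {"x": 0, "y": 0, "z": 68, "rx": 0, "ry": 0, "rz": 0, "fingers": 1},
    {"x": 0, "y": 0, "z": 74, "rx": 0, "ry": 0, "rz": 0, "fingers": 1},
    {"x": 4, "y": 0, "z": 74, "rx": 0, "ry": 0, "rz": 0, "fingers": 1},
    {"x": 7, "y": 0, "z": 74, "rx": 0, "ry": 0, "rz": 0, "fingers": 1},
    {"x": 9, "y": 0, "z": 74, "rx": 0, "ry": 0, "rz": 0, "fingers": 1},
    {"x": 9, "y": 0, "z": 76, "rx": 0, "ry": 0, "rz": 0, "fingers": 1},
    {"x": 9, "y": 0, "z": 77, "rx": 0, "ry": 0, "rz": 0, "fingers": 1},
    {"x": 9, "y": 0, "z": 77, "rx": 0, "ry": 0, "rz": 0, "fingers": 1}
  ]
}}

```text
time_s: 11.38
tool_pos: [0.5512, 0.245, 0.0251]
tool_rot: [179.9, 0.3, 85.8]
force: [-1.3, -5.9, -0.3]
grip_width: 0.0496
grasp_force: 30.0
```

>>> {"name": "drive_tool", "arguments": {
  "moves": [
    {"x": 0, "y": 0, "z": 1, "rx": 0, "ry": 0, "rz": 0, "fingers": 1},
    {"x": 0, "y": 0, "z": 2, "rx": 0, "ry": 0, "rz": 0, "fingers": 1},
    {"x": 0, "y": 0, "z": 2, "rx": 0, "ry": 0, "rz": 0, "fingers": 1}
  ]
}}

```text
time_s: 11.75
tool_pos: [0.5514, 0.245, 0.0239]
tool_rot: [179.9, 0.3, 85.8]
force: [-2.0, -8.4, 3.4]
grip_width: 0.0497
grasp_force: 30.0
```

The block is on the bed against the stop. I open, go over to its front and close the fingers.

>>> {"name": "drive_tool", "arguments": {
  "moves": [
    {"x": -1, "y": 0, "z": 0, "rx": 0, "ry": 0, "rz": 0, "fingers": -0.6},
    {"x": -1, "y": 0, "z": 0, "rx": 0, "ry": 0, "rz": 0, "fingers": -0.6},
    {"x": -1, "y": 0, "z": 0, "rx": 0, "ry": 0, "rz": 0, "fingers": -0.6},
    {"x": -1, "y": 0, "z": -20, "rx": 0, "ry": 0, "rz": 0, "fingers": -0.6},
    {"x": -1, "y": 0, "z": -50, "rx": 0, "ry": 0, "rz": 0, "fingers": -0.6},
    {"x": -1, "y": 0, "z": -75, "rx": 0, "ry": 0, "rz": 0, "fingers": -0.6},
    {"x": -1, "y": -40, "z": -75, "rx": 0, "ry": 0, "rz": 0, "fingers": 1},
    {"x": -1, "y": -60, "z": -75, "rx": 0, "ry": 0, "rz": 0, "fingers": 1},
    {"x": -1, "y": -60, "z": -75, "rx": 0, "ry": 0, "rz": 0, "fingers": 1},
    {"x": -1, "y": -60, "z": -50, "rx": 0, "ry": 0, "rz": 0, "fingers": 1},
    {"x": -1, "y": -60, "z": -20, "rx": 0, "ry": 0, "rz": 0, "fingers": 1},
    {"x": -1, "y": -60, "z": -4, "rx": 0, "ry": 0, "rz": 0, "fingers": 1},
    {"x": -1, "y": -60, "z": -3, "rx": 0, "ry": 0, "rz": 0, "fingers": 1}
  ]
}}

```text
time_s: 13.38
tool_pos: [0.4903, 0.2512, 0.0249]
tool_rot: [-179.9, 0.0, 85.9]
force: [-0.5, 0.1, 1.2]
grip_width: 0.0078
grasp_force: 0.0
```

```bash
python3 snap.py 5 wrist side top; python3 - <<'E'
from h import *
s,t=load("side5"),load("top5"); w=load("wrist5")
o=np.zeros((600,800,3),np.uint8)
o[:300,:400]=cv2.resize(s["image"][210:330,220:380,::-1],(400,300),interpolation=2); o[:300,400:]=cv2.resize(t["image"][180:285,190:330,::-1],(400,300),interpolation=2); o[300:,:400]=cv2.resize(w["image"][:,:,::-1],(400,300))
cv2.imwrite("pics/c5.png",o)
E
```

```text
13.38 [0.4903 0.2512 0.0249] [-1.7991e+02  1.0000e-02  8.5860e+01] q [ 15.4  27.8 -53.9 107.9  26.4  57.8 -54.1] F [-0.5  0.1  1.2] w 0.0078
cam [0.496 0.319 0.18 ] fwd [-0.02 -0.25 -0.97]
```

View pics/c5.png

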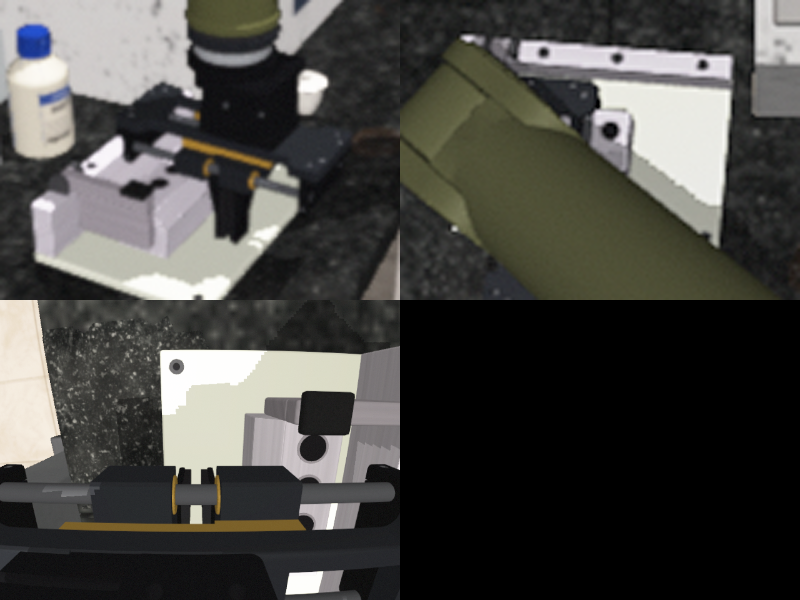

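The block stands flat against the lowered stop, with the fingers in front of it. Now I push it forward to the fence.

>>> {"name": "drive_tool", "arguments": {
  "moves": [
    {"x": -1, "y": 5, "z": 0, "rx": 0, "ry": 0, "rz": 0, "fingers": 1},
    {"x": -1, "y": 10, "z": 0, "rx": 0, "ry": 0, "rz": 0, "fingers": 1},
    {"x": -1, "y": 16, "z": 0, "rx": 0, "ry": 0, "rz": 0, "fingers": 1},
    {"x": -1, "y": 21, "z": 0, "rx": 0, "ry": 0, "rz": 0, "fingers": 1},
    {"x": -1, "y": 26, "z": 0, "rx": 0, "ry": 0, "rz": 0, "fingers": 1},
    {"x": -1, "y": 31, "z": 0, "rx": 0, "ry": 0, "rz": 0, "fingers": 1},
    {"x": -1, "y": 36, "z": 0, "rx": 0, "ry": 0, "rz": 0, "fingers": 1},
    {"x": -1, "y": 41, "z": 0, "rx": 0, "ry": 0, "rz": 0, "fingers": 1},
    {"x": -1, "y": 46, "z": 0, "rx": 0, "ry": 0, "rz": 0, "fingers": 1},
    {"x": -1, "y": 51, "z": 0, "rx": 0, "ry": 0, "rz": 0, "fingers": 1},
    {"x": -1, "y": 55, "z": 0, "rx": 0, "ry": 0, "rz": 0, "fingers": 1},
    {"x": -1, "y": 58, "z": 0, "rx": 0, "ry": 0, "rz": 0, "fingers": 1},
    {"x": -1, "y": 58, "z": 0, "rx": 0, "ry": 0, "rz": 0, "fingers": 1}
  ]
}}

```text
time_s: 15.15
tool_pos: [0.5486, 0.2461, 0.0256]
tool_rot: [180.0, -0.0, 85.9]
force: [0.1, -0.4, 0.3]
grip_width: 0.0005
grasp_force: 0.0
```

>>> {"name": "drive_tool", "arguments": {
  "moves": [
    {"x": 0, "y": 2, "z": 0, "rx": 0, "ry": 0, "rz": 0, "fingers": 1},
    {"x": 0, "y": 4, "z": 0, "rx": 0, "ry": 0, "rz": 0, "fingers": 1},
    {"x": 0, "y": 5, "z": 0, "rx": 0, "ry": 0, "rz": 0, "fingers": 1},
    {"x": 0, "y": 5, "z": 0, "rx": 0, "ry": 0, "rz": 0, "fingers": 1}
  ]
}}

```text
time_s: 15.65
tool_pos: [0.5521, 0.2459, 0.0255]
tool_rot: [-179.9, 0.0, 85.9]
force: [-6.1, -0.5, 3.3]
grip_width: 0.0003
grasp_force: 2.9
```

The block meets the fence: 6 N with the fingers 3.5 mm on. I back off, rise, and bring the fingertip edge diagonally onto the bevel.

>>> {"name": "drive_tool", "arguments": {
  "moves": [
    {"x": 0, "y": 0, "z": 0, "rx": 0, "ry": 0, "rz": 0, "fingers": 1},
    {"x": 0, "y": -15, "z": 0, "rx": 0, "ry": 0, "rz": 0, "fingers": 1},
    {"x": 0, "y": -18, "z": -25, "rx": 0, "ry": 0, "rz": 0, "fingers": 1},
    {"x": 0, "y": -14, "z": -50, "rx": 0, "ry": 0, "rz": 0, "fingers": 1},
    {"x": 0, "y": -5, "z": -42, "rx": 0, "ry": 0, "rz": 0, "fingers": 1},
    {"x": 0, "y": 1, "z": -37, "rx": 0, "ry": 0, "rz": 0, "fingers": 1},
    {"x": 0, "y": 3, "z": -35, "rx": 0, "ry": 0, "rz": 0, "fingers": 1},
    {"x": 0, "y": 4, "z": -34, "rx": 0, "ry": 0, "rz": 0, "fingers": 1},
    {"x": 0, "y": 5, "z": -33, "rx": 0, "ry": 0, "rz": 0, "fingers": 1},
    {"x": 0, "y": 6, "z": -32, "rx": 0, "ry": 0, "rz": 0, "fingers": 1},
    {"x": 0, "y": 6, "z": -32, "rx": 0, "ry": 0, "rz": 0, "fingers": 1}
  ]
}}

```text
time_s: 17.02
tool_pos: [0.559, 0.2454, 0.0574]
tool_rot: [-180.0, 0.0, 85.9]
force: [-0.2, -0.3, 0.4]
grip_width: 0.0006
grasp_force: 0.0
```

```bash
python3 snap.py 6 wrist side
```

```text
17.02 [0.559  0.2454 0.0574] [-1.7999e+02  1.0000e-02  8.5880e+01] q [ 14.7  31.6 -52.3  98.3  27.5  63.9 -50.1] F [-0.2 -0.3  0.4] w 0.0006
cam [0.565 0.313 0.213] fwd [-0.02 -0.25 -0.97]
```

View pics/wrist6.png

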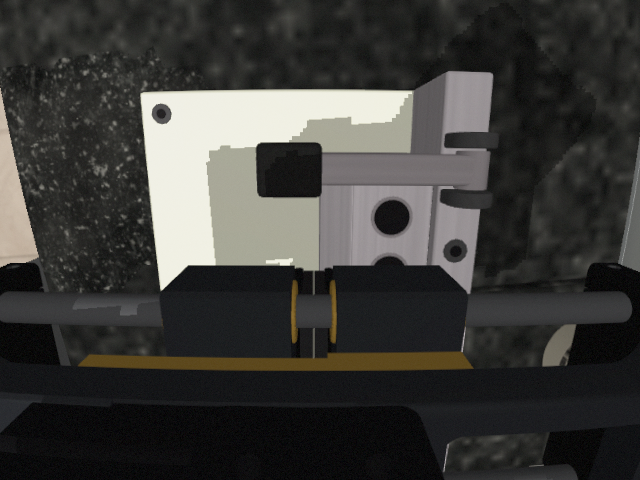

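The block sits against the fence with its end at the stop plate (first well at 392,217, front edge at column 319). A numeric check follows, and then the press.

```bash
python3 - <<'E'
from jig import *
w=load("wrist6")
y=np.radians(-4.2);X=np.array([np.cos(y),np.sin(y),0]);Y=np.array([-np.sin(y),np.cos(y),0]);O=np.array([.549,.2255,0])
J=lambda P:[np.round([(p-O)@X*1e3,(p-O)@Y*1e3],1).tolist() for p in np.atleast_2d(P)]
print("well (45,58.7)?",J(plane(w,[392,217.5],.056)),"front (13)?",J(plane(w,[[319.5,210],[319.5,255]],.042)),"bevel top(27)?",J(plane(w,[[351,210],[351,255]],.056)))
print("fence screw (72.8,44.8)?",J(plane(w,[455.5,250.5],.062)),"pad (0.4,81)?",J(plane(w,[289.5,170],.082)))
E
```

```text
well (45,58.7)? [[44.8, 58.3]] front (13)? [[12.2, 59.3], [12.4, 36.3]] bevel top(27)? [[26.1, 61.7], [26.7, 40.6]]
fence screw (72.8,44.8)? [[73.1, 44.5]] pad (0.4,81)? [[0.5, 80.9]]
```

>>> {"name": "drive_tool", "arguments": {
  "moves": [
    {"x": 0, "y": 1, "z": 1, "rx": 0, "ry": 0, "rz": 0, "fingers": 1},
    {"x": 0, "y": 2, "z": 2, "rx": 0, "ry": 0, "rz": 0, "fingers": 1},
    {"x": 0, "y": 3, "z": 3, "rx": 0, "ry": 0, "rz": 0, "fingers": 1},
    {"x": 0, "y": 3, "z": 3, "rx": 0, "ry": 0, "rz": 0, "fingers": 1}
  ]
}}

```text
time_s: 17.62
tool_pos: [0.5604, 0.2455, 0.0562]
tool_rot: [-179.9, 0.1, 85.9]
force: [-7.6, -2.7, 13.5]
grip_width: 0.0004
grasp_force: 7.6
```

The block is seated to within 1 mm and the push is working. I trim it towards 10 N and 10 N.

>>> {"name": "drive_tool", "arguments": {
  "moves": [
    {"x": 0, "y": 0.5, "z": -0.3, "rx": 0, "ry": 0, "rz": 0, "fingers": 1},
    {"x": 0, "y": 1, "z": -0.5, "rx": 0, "ry": 0, "rz": 0, "fingers": 1},
    {"x": 0, "y": 1, "z": -0.5, "rx": 0, "ry": 0, "rz": 0, "fingers": 1},
    {"x": 0, "y": 1, "z": -0.5, "rx": 0, "ry": 0, "rz": 0, "fingers": 1}
  ]
}}

```text
time_s: 18.12
tool_pos: [0.5605, 0.2455, 0.0562]
tool_rot: [-179.8, 0.1, 85.9]
force: [-9.5, -1.8, 12.7]
grip_width: 0.0007
grasp_force: 7.6
```

```bash
python3 snap.py 7 wrist; python3 - <<'E'
from jig import *
w=load("wrist7");p=dark(w,(392,217),14)
y=np.radians(-4.2);X=np.array([np.cos(y),np.sin(y),0]);Y=np.array([-np.sin(y),np.cos(y),0]);O=np.array([.549,.2255,0])
P=plane(w,p,.056)[0]-O;print(p,P@X,P@Y)
E
```

```text
18.12 [0.5605 0.2455 0.0562] [-1.7976e+02  1.4000e-01  8.5930e+01] q [ 14.5  32.  -52.1  97.9  27.6  64.3 -50. ] F [-9.5 -1.8 12.7] w 0.0007
cam [0.567 0.314 0.211] fwd [-0.02 -0.25 -0.97]
[389.83571429 217.63571429] 0.0449353954456216 0.05875231561127039
```

The well is at jig (44.9, 58.8) against the ideal (45, 58.7), with a steady push of about 9.5 N forward and 12.7 N down. I hand it in.

```bash
python3 -c "
from cell import workorder
print(workorder.sign_off())"
```

```text
the job is handed in; nothing more can be done
None
```

The job is handed in (sign-off returned no verdict): the flip stop is down, the block is seated against fence, bed and stop within about 1 mm by camera, and the fingertips hold it with about 9.5 N forward and 12.7 N down.

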